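# Set the capsule analyser's dial by clicks and tamp its capsules home

## Robot

A 7-joint arm with a two-finger parallel gripper is mounted at the origin on the work surface. World frame = base frame: x ahead of the robot, y to its left, z up, the work surface at z = 0. Lengths are in m, angles in rad, forces in N, time in s.
With the tool pointing down it reaches from about 0.35 to 0.9 m from the base axis. Payload 8.1 kg.
Tool frame: the origin (TCP) lies at the very end of the fingers, on their centre line; the grasp point (between the pads) lies 19 mm behind it; z points along the fingers, y is the direction in which the jaws open and shut (so a half turn about z gives the same grasp; the last joint's range is limited). The gripper opens to 85 mm and grips with 20 to 120 N. Pads are 22 mm wide; open, the fingers measure 114 mm over their backs; the gripper's body (76 mm by 85 mm) begins 54 mm behind the grasp point. The pads swing forward as they close: fully open they stand 13 mm farther back than shut.
Start: joints at [1.166, 0.434, 0.025, 1.573, -0.012, 1.134, -0.075], TCP at [0.186, -0.597, 0.231] pointing down, gripper open.
Joint ranges: [-2.62, 2.62], [-0.44, 2.09], [-1.27, 1.32], [0.08, 2.57], [-1.32, 4.46], [0.12, 2], [-2.74, 2.74]. Speed limits (rad/s): [2.22, 2.22, 3.01, 3.01, 3.14, 3.14, 3.14].

## Interface

Orientations are given as a unit quaternion [x, y, z, w].
In Python, from station import get_obs, capture, camera_params, hand_in gives the robot as it stands. The module is installed in compiled form; this text tells all that it offers.
- The arm moves only by the shell command python3 -m jog 'ROWS' [FORCE]. ROWS is JSON, a list of rows, each a list of 3 entries, a list of its own where there are three numbers: the turn, a rotation vector about the tool's x, y, z in rad, then the shift along the tool's x, y, z in mm, then the opening, from -1 (shut) to 1 (fully open). A call has 1 to 20 rows; each row is the pose to reach, as a shift and turn from the pose commanded when the call began, along the tool's axes at that moment; what a row does not reach only later rows make up. A row lasts 1/10 s, in which the tool goes at most 50 mm and 8.59 degrees, less where a joint would pass 70% of its speed; a pose out of reach is approached as far as the arm can. A call with a gripper value outside its range is refused whole. The fingers move at their own pace and stop on an object; FORCE is the grip in N (left out, the last holds). Time passes only in rows, so rows that repeat a pose let the fingers close. It gives the time, the measured TCP pose, the force and the opening at its end, in the units of the state.
- get_obs(): the state, without advancing time (a new reading comes with each control period).
- capture(name): name is "side" or "top"; returns (picture, depth): 400x640x3 uint8, red, green, blue; 400x640 float32, m along the optical axis (not along the pixel's ray), 0 where there is no reading.
- camera_params(name): a dict with "fx", "fy", "cx", "cy" (pixels), "k1" (the pictures are not rectified: a ray, as slopes to the right and down, at radius r is drawn at 1 + k1 r^2 times it, then the intrinsics apply), "cam_to_world" (4x4, takes a point from camera to world coordinates). Camera axes: x right, y down, z forward; pixel columns grow to the right and rows downward; lengths in m; the calibration is good to about 2 mm. A picture is of the moment at which its call begins. camera_params takes no time and is no camera call.
- hand_in(): hands the job in, once; it reports no verdict.
The state is a dict: "clock": time; "qpos": joint angles; "joint_vel": joint speeds; "joint_torque": joint torques, N m; "tool_pos": TCP position; "ee_rot": TCP orientation; "force": force on the tool from outside, world axes, zero at the start; "ft_torque": the same for the moment, N m; "width": finger opening in m.
Only numpy, scipy, OpenCV 4.12 (cv2) and the standard library are available. Lean on these libraries where they do the work, as an engineer would, in place of code of your own. Each camera call takes 0.05 s, during which the arm holds its last target.

## Task

Get the capsule analyser ready for a reading: first turn its dial clockwise to the sixth click from the anticlockwise end stop (the stop is zero, marked by the long tick) and let go of it. Then take the tamper and with it push the two capsules down the slanting clear tube until they bottom out, pressing firmly (about 12 N) for a moment, and stand the tamper upright on its round rubber mat again. Leave the cups, the jar and the spoon where they are.

Things in the scene. Friction and masses are not known exactly. Their poses are not given: they have to be found in the camera images.
- dial (a joint): Dial angle (rad): 0 at the anticlockwise stop, growing clockwise as seen facing the panel, to 4.71 at the other stop. Spring detents every 0.524 rad (30 deg), positions 0 to 9, each with a white tick on the panel (the tick of 0 is longer); sixth click = 3.14. Starts at 0 to 3. About 0.1 N m per click; let go, it settles into the nearest click.
- dial_grip (a point): Grip point on the axis of the dial on the panel's right half seen from the robot: metal disc 72 mm across, 8 mm thick, bar 64 long, 16 wide, 36 high. Point 16 mm below the bar's top, 20 above the disc, 30 above the panel. z axis out of the panel, 27 deg from vertical towards the robot; x axis along the bar to its black-lined end, turning with the dial. The tube is 132 mm to the left.
- tube_mouth (a point): Rim centre of the clear loading tube on the panel's left half, 165 mm above the table. z axis out of the tube, 27 deg from vertical towards the robot. Bore 48 mm, outside 56, 100 deep; rim 105 above the panel. It stands on the analyser: a fixed grey wedge 270 wide, 222 deep, 30 high in front, 116 at the back, the panel sloping between.
- capsule_upper (a joint): How far the upper capsule is pushed down (m): 0.040 = home on the lower one; starts at 0.004 to 0.020. Aluminium, 44 mm across, 25 thick, held by gaskets: 3 N slides it, 6 N once it pushes the lower one; it stays where left. Its top is 10 mm below the rim at 0, 50 mm when home.
- capsule_lower (a joint): How far the lower capsule has been pushed down the tube (m): 0.018 = home, on the floor of the tube; starts at 0.002 to 0.014. Same size as the upper; moved only by the upper one.
- upper_top (a point): Centre of the upper capsule's top face; z axis out of the tube.
- tamper_mid (a point): Middle (80 mm above its foot) of the loose tamper standing on the mat: 160 mm long, about 0.22 kg. Flat round steel foot 38 across, 12 thick; shaft 12 across; on top a dark wooden handle 26 by 26 mm square (faces along x and y), 60 high, its centre 50 mm above this point. z axis up the shaft.
- mat_top (a point): Centre of the top of the fixed black rubber mat, a disc 130 mm across and 8 mm thick, left or right of the analyser.
- cup_a: white ceramic tasting cup, 70 mm tall, 70 mm across the rim and 52 mm across the foot, bystander; origin at the centre of its underside; on a wooden tray
- cup_b: white ceramic tasting cup, 70 mm tall, 70 mm across the rim and 52 mm across the foot, bystander; origin at the centre of its underside; on a wooden tray
- cup_c: white ceramic tasting cup, 70 mm tall, 70 mm across the rim and 52 mm across the foot, bystander; origin at the centre of its underside; beside the mat
- cup_d: white ceramic tasting cup, 70 mm tall, 70 mm across the rim and 52 mm across the foot, bystander; origin at the centre of its underside; in front of the analyser
- cup_e: white ceramic tasting cup, 70 mm tall, 70 mm across the rim and 52 mm across the foot, bystander; origin at the centre of its underside; at the back
- jar: closed glass jar, 76 mm across, 110 mm tall, bystander at the back; origin at the centre of its underside
- spoon: steel spoon, 170 mm long, lying on the table, bystander; handle to its -x
There are look-alikes about, which are no part of the job. Leave any red look-alike of the part that bears mat_top alone. What is shaped like the part that bears tamper_mid but green or orange is not meant.

How it is judged:
By the outcome, as a careful person would: the job done as asked, in the order asked, and still so for the second after the job is handed in, with the robot touching nothing.
It also fails if it takes over 72 s, if anything falls off the work surface, if the arm or the gripper's body presses on something with over 40 N, if the wrist force passes 120 N, or if a joint passes its speed limit or range.

## Working session

There is one attempt and no reset: what is moved stays moved. The work goes in short steps, Python scripts to look and compute and a shell command to move; the robot and the scene stay as the last step left them, time stands still between calls to the robot, and variables do not carry over. Pictures are saved under pics/ and viewed, and the job is handed in when it is done.

```bash
mkdir -p pics; python3 - <<'E'
from station import *
import cv2,numpy as np
print(get_obs())
for n in("side","top"):
    p,d=capture(n);cv2.imwrite(f"pics/{n}0.png",p[:,:,::-1]);np.savez(f"{n}0.npz",p=p,d=d)
    print(n,camera_params(n))
E
```

```text
{'clock': 0.0, 'qpos': array([ 1.16637245,  0.43522515,  0.02494908,  1.5741497 , -0.01161481,
        1.13400325, -0.07508825]), 'joint_vel': array([-8.99959240e-04, -7.74251306e-05, -1.12192403e-04, -8.58063855e-04,
       -2.60633976e-03,  1.40875943e-03,  1.27163981e-03]), 'joint_torque': array([ 3.59298301e-04, -6.70467639e+01,  1.02498394e+00, -3.16206229e+01,
        1.53925462e-02,  1.25879055e-02, -4.32913805e-05]), 'tool_pos': array([ 0.18559013, -0.59624634,  0.23050401]), 'ee_rot': array([ 9.88637303e-01,  1.50318360e-01, -1.84658222e-04, -7.99204143e-04]), 'force': array([-0.23619321,  0.49154222,  0.05201715]), 'ft_torque': array([-0.0486531 ,  0.01065574, -0.05112966]), 'width': 0.0852960821384859}
side {'fx': 477.7707966233303, 'fy': 477.7707966233303, 'cx': 313.0416079844131, 'cy': 203.36178939153749, 'k1': -0.03419793179870313, 'cam_to_world': array([[ 0.9965745 , -0.07304536,  0.03877693,  0.43190726],
       [-0.08076301, -0.75873171,  0.64637723, -0.76870909],
       [-0.01779357, -0.64729481, -0.76203203,  1.05533597],
       [ 0.        ,  0.        ,  0.        ,  1.        ]])}
top {'fx': 444.40020407216485, 'fy': 444.40020407216485, 'cx': 324.17248289912135, 'cy': 194.97076044641275, 'k1': 0.004751251370516488, 'cam_to_world': array([[-0.00290911, -0.9906225 ,  0.13659648,  0.293124  ],
       [-0.9999854 ,  0.00225974, -0.00490874,  0.05711592],
       [ 0.00455403, -0.13660877, -0.99061461,  1.48644384],
       [ 0.        ,  0.        ,  0.        ,  1.        ]])}
```

View pics/side0.png

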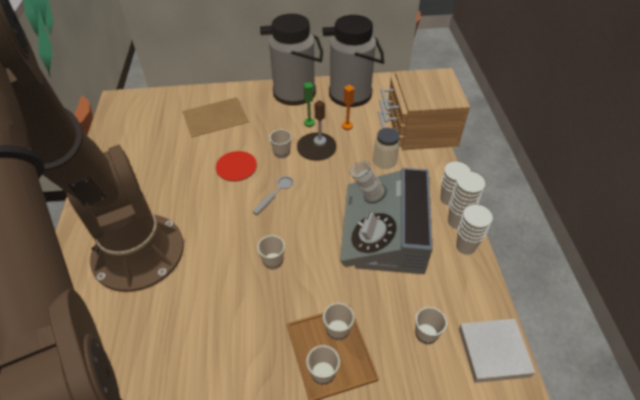

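View pics/top0.png

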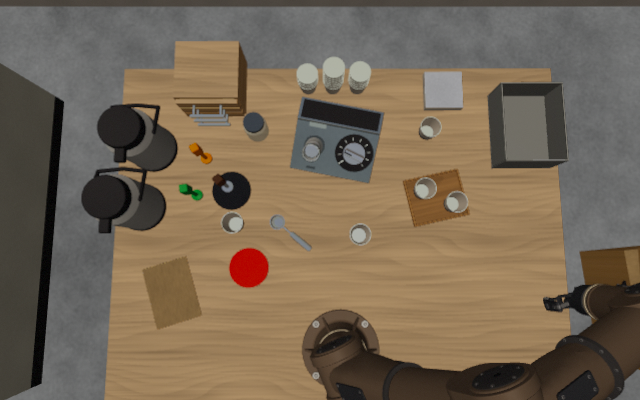

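```bash
cat > h.py <<'E'
import numpy as np,cv2
from station import *
def und(n,u,v):
    c=camera_params(n);a=np.array([(u-c['cx'])/c['fx'],(v-c['cy'])/c['fy']],float);b=a.copy()
    for _ in range(10): b=a/(1+c['k1']*(b**2).sum(0))
    return b,c['cam_to_world']
def pt(n,u,v,d):
    b,T=und(n,u,v); return T[:3,:3]@np.array([b[0]*d,b[1]*d,d])+T[:3,3]
def onz(n,u,v,z):
    b,T=und(n,u,v); r=T[:3,:3]@np.array([b[0],b[1],1]); o=T[:3,3]; return o+r*(z-o[2])/r[2]
def proj(n,P):
    c=camera_params(n);T=c['cam_to_world'];q=(np.atleast_2d(P)-T[:3,3])@T[:3,:3];s=q[:,:2]/q[:,2:]
    s=s*(1+c['k1']*(s**2).sum(1,keepdims=True)); return s*c['fx']+[c['cx'],c['cy']]
def cloud(n,d):
    c=camera_params(n);v,u=np.mgrid[0:400,0:640]
    a=cv2.undistortPoints(np.stack([u.ravel(),v.ravel()],1).astype(np.float64)[:,None],np.array([[c['fx'],0,c['cx']],[0,c['fy'],c['cy']],[0,0,1]]),np.array([c['k1'],0,0,0,0]))[:,0]
    q=np.c_[a*d.ravel()[:,None],d.ravel()];T=c['cam_to_world'];return (q@T[:3,:3].T+T[:3,3]).reshape(400,640,3)
def crop(p,x0,y0,x1,y1,s,name): cv2.imwrite(name,cv2.resize(p[y0:y1,x0:x1,::-1],None,fx=s,fy=s,interpolation=cv2.INTER_CUBIC))
E
python3 - <<'E'
from h import *
a=np.load("top0.npz");b=np.load("side0.npz")
crop(a['p'],280,90,400,190,6,"pics/topA.png");crop(b['p'],330,155,440,275,5,"pics/sideA.png")
crop(a['p'],170,130,270,250,5,"pics/topM.png");crop(b['p'],260,70,380,170,6,"pics/sideM.png")
C=cloud("top",a['d'])
for u,v in[(313,145),(313,152),(354,153),(345,175),(300,165),(337,130),(350,120),(231,190),(240,200),(218,180),(250,268),(360,235),(340,115),(254,120),(233,222)]:print(u,v,C[v,u].round(3))
# panel plane fit from box region
R=C[118:178,298:376].reshape(-1,3);ok=a['d'][118:178,298:376].ravel()>0;R=R[ok]
best=0;rng=np.random.default_rng(0)
for _ in range(500):
    s=R[rng.choice(len(R),3,False)];n=np.cross(s[1]-s[0],s[2]-s[0]);n/=np.linalg.norm(n)+1e-12
    m=abs((R-s[0])@n)<.003
    if m.sum()>best:best=m.sum();M=m
c=R[M].mean(0);n=np.linalg.svd(R[M]-c)[2][2];n*=np.sign(n[2]);print(best,len(R),c,n,np.degrees(np.arccos(n[2])),np.degrees(np.arctan2(-n[1],-n[0])))
E
```

```text
313 145 [0.633 0.085 0.148]
313 152 [0.614 0.085 0.139]
354 153 [ 0.616 -0.044  0.113]
345 175 [ 0.56  -0.019  0.037]
300 165 [0.595 0.13  0.033]
337 130 [0.695 0.008 0.099]
350 120 [ 0.723 -0.033  0.115]
231 190 [0.513 0.361 0.018]
240 200 [0.481 0.332 0.008]
218 180 [0.522 0.37  0.165]
250 268 [0.256 0.294 0.007]
360 235 [ 0.363 -0.069  0.008]
340 115 [ 0.742 -0.001  0.11 ]
254 120 [0.726 0.274 0.109]
233 222 [0.407 0.354 0.005]
2151 4669 [0.64445151 0.00401745 0.07399968] [-0.45173229  0.08360443  0.88822758] 27.34863598338973 -10.485382484573774
```

View pics/topA.png

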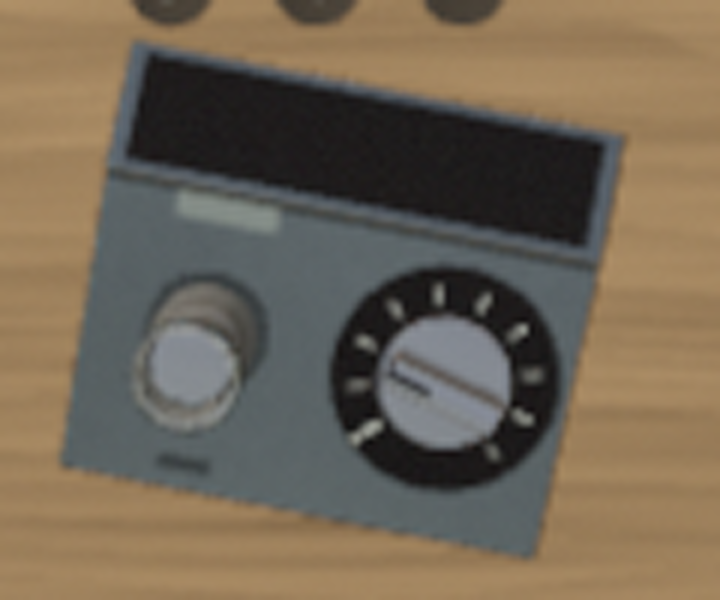

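View pics/sideA.png

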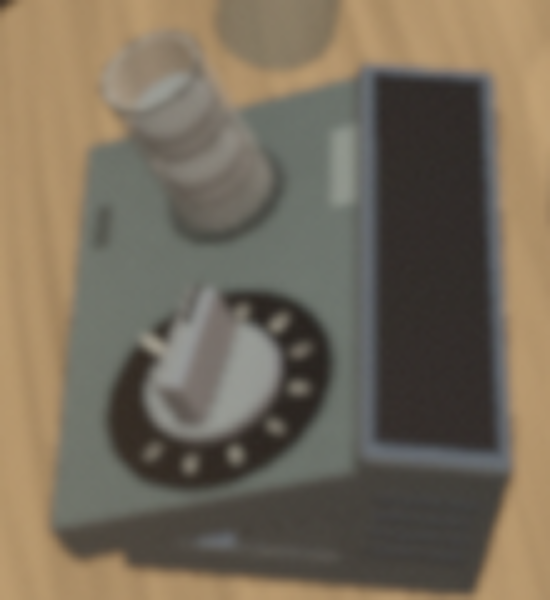

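View pics/topM.png

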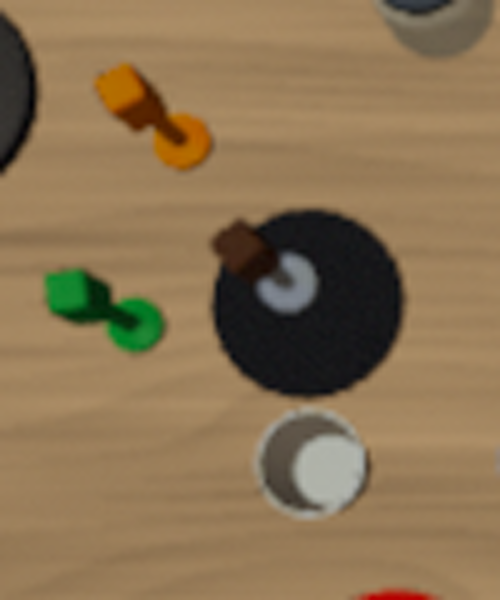

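View pics/sideM.png

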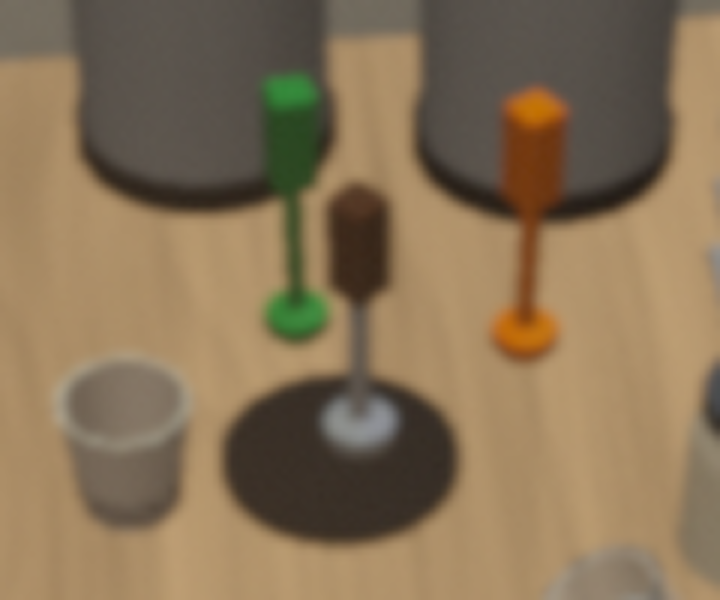

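```bash
cat >> h.py <<'E'
t=np.radians(27);yaw=np.radians(-10.5)
def frame(yaw=yaw):
    f=np.array([np.cos(yaw),np.sin(yaw),0])  # away from robot
    n=-np.sin(t)*f+np.cos(t)*np.array([0,0,1]); r=np.array([np.sin(yaw),-np.cos(yaw),0]) # right
    up=np.cross(n,r); return r,up,n   # r right, up up-slope
P0=np.array([0.6445,0.0040,0.0740])
def ortho(name,p,h,s=2,W=260,H=200,P0=P0):
    r,up,n=frame();v,u=np.mgrid[0:H*s,0:W*s]
    X=P0+h*n+((u/s-W/2)/1000)[...,None]*r+((H/2-v/s)/1000)[...,None]*up
    q=proj(name,X.reshape(-1,3)).reshape(H*s,W*s,2).astype(np.float32)
    return cv2.remap(p,q[...,0],q[...,1],cv2.INTER_CUBIC)
E
python3 - <<'E'
from h import *
for n in("top","side"):
    p=np.load(n+"0.npz")['p']
    for h in(0,46,105):
        o=ortho(n,p,h/1000)[:,:,::-1].copy()
        for i in range(0,520,40):cv2.line(o,(i,0),(i,399),(0,0,0) if i!=260 else (0,0,255),1)
        for i in range(0,400,40):cv2.line(o,(0,i),(519,i),(0,0,0)if i!=200 else (0,0,255),1)
        cv2.imwrite(f"pics/o_{n}{h}.png",o)
    cv2.imwrite(f"pics/O_{n}.png",np.vstack([cv2.imread(f"pics/o_{n}{h}.png")[40:330,:] for h in(0,46)]))
E
```

```text
(no output)
```

View pics/O_top.png

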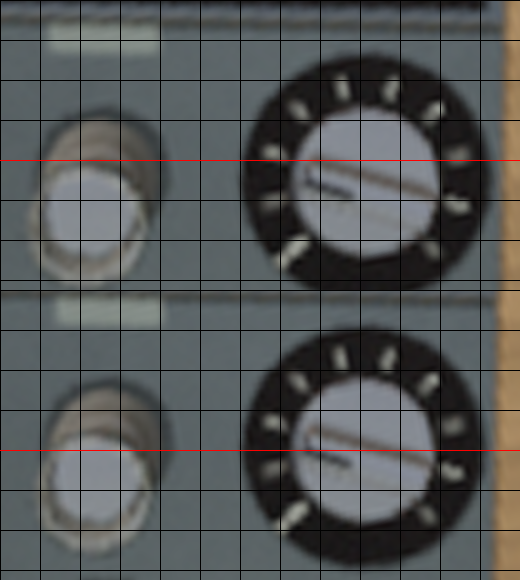

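View pics/O_side.png

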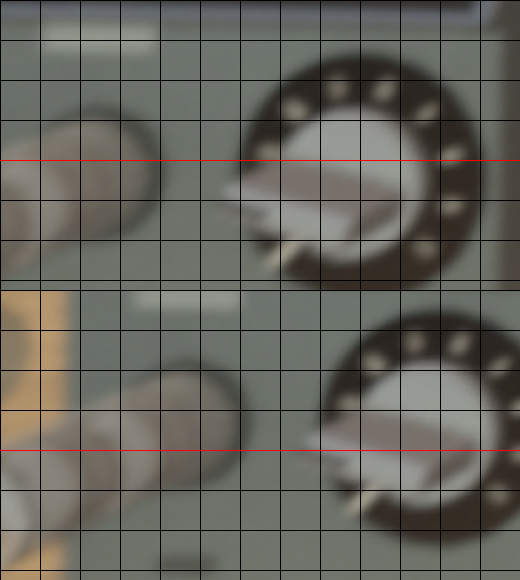

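View pics/o_top105.png

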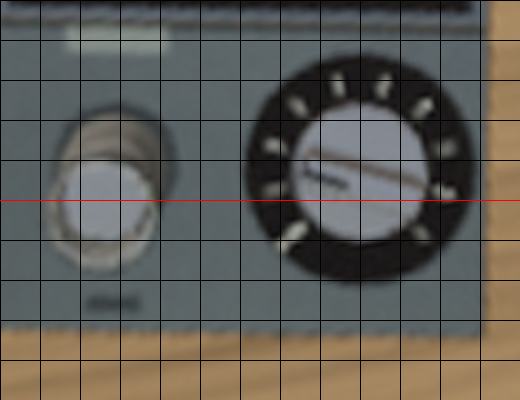

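View pics/o_side105.png

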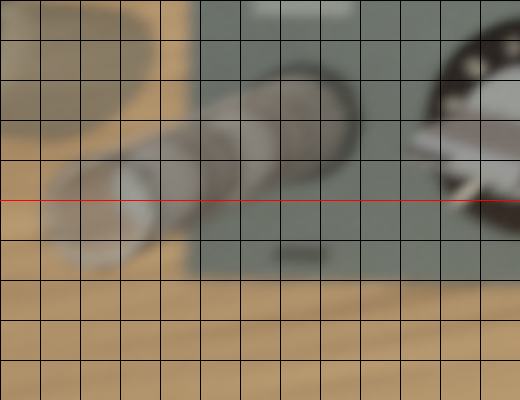

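```bash
cat > ov.py <<'E'
from h import *
def overlay(n,p,M,D,ang,out,box,s=5):
    r,up,nn=frame();x0,y0,x1,y1=box
    im=cv2.resize(p[y0:y1,x0:x1,::-1],None,fx=s,fy=s,interpolation=cv2.INTER_CUBIC)
    def dr(P,c):
        q=(proj(n,P)-[x0,y0]+.5)*s; cv2.polylines(im,[q.round().astype(int)],True,c,1,cv2.LINE_AA)
    a=np.linspace(0,2*np.pi,60)[:,None]
    ci=lambda C,R:C+R*(np.cos(a)*r+np.sin(a)*up)
    dr(ci(M,.028),(0,0,255));dr(ci(M,.024),(0,255,255));dr(ci(M-.105*nn,.028),(0,0,255))
    dr(ci(D-.02*nn,.036),(255,0,0))
    b=np.cos(ang)*(-r)+np.sin(ang)*up; e=np.cross(nn,b)
    top=D+.016*nn
    dr(np.array([top+i*.032*b+j*.008*e for i,j in((1,1),(1,-1),(-1,-1),(-1,1))]),(0,255,0))
    for k in range(10):
        g=np.radians(-45+30*k);v=np.cos(g)*(-r)+np.sin(g)*up;c=D-.03*nn
        dr(np.array([c+.044*v,c+.052*v]),(255,0,255))
    cv2.imwrite(out,im)
E
python3 - <<'E'
from ov import *
r,up,n=frame()
b=P0+.001*n
M=b+.105*n-.079*r-.007*up; D=b+.030*n+.053*r-.008*up
print(M,D)
A=np.radians(15)
overlay("top",np.load("top0.npz")['p'],M,D,A,"pics/ovt.png",(280,90,400,190))
overlay("side",np.load("side0.npz")['p'],M,D,A,"pics/ovs.png",(330,155,440,275))
E
```

```text
[0.60544683 0.09158347 0.16526876] [ 0.61399478 -0.0442488   0.09798928]
```

View pics/ovt.png

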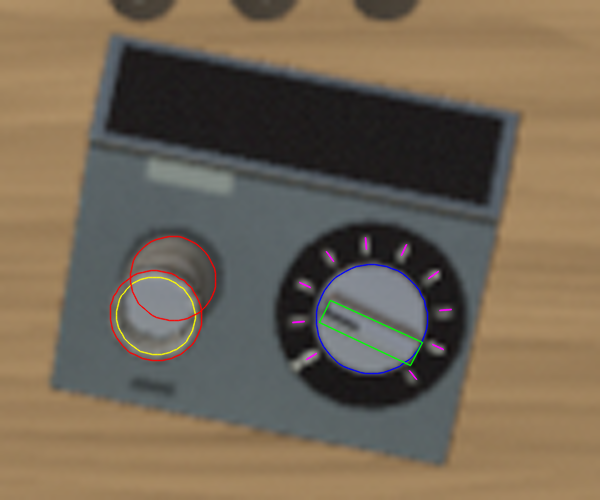

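View pics/ovs.png

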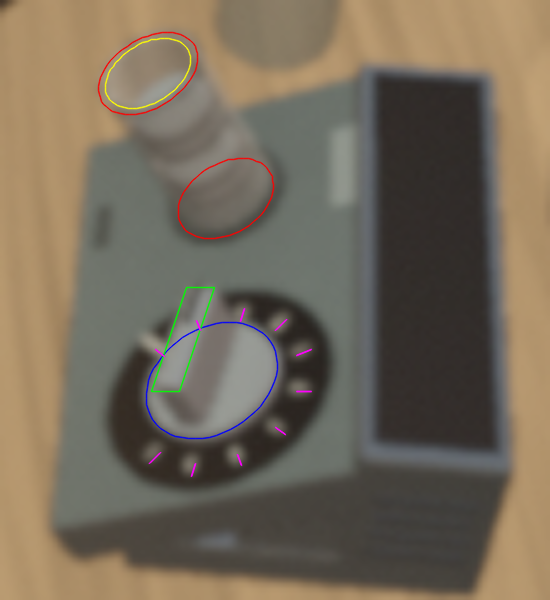

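```bash
cat >> h.py <<'E'
from scipy.spatial.transform import Rotation as Ro
r_,up_,n_=frame()
M=np.array([0.6054,0.0916,0.1653]);D=np.array([0.6140,-0.0442,0.0980])
def rel(pos,R,o=None,p0=None,q0=None):
    o=o or get_obs(); p0=o['tool_pos'] if p0 is None else p0; R0=Ro.from_quat(o['ee_rot'] if q0 is None else q0)
    w=(R0.inv()*Ro.from_matrix(R)).as_rotvec(); s=R0.inv().apply(pos-p0)*1000
    print("turn",w.round(4),"shift",s.round(1)); return w,s
def dialR(deg):
    a=np.radians(deg);x=np.cos(a)*(-r_)+np.sin(a)*up_;z=-n_;return np.c_[x,np.cross(z,x),z]
E
python3 - <<'E'
from h import *
rel(D+.10*n_,dialR(15)); print(D+.1*n_)
E
```

```text
turn [-0.3801  0.302  -0.8086] shift [ 533. -421.   44.]
[ 0.56936116 -0.03592668  0.18710065]
```

```bash
python3 -m jog '[[[-0.38,0.302,-0.809],[533,-421,44],1],[[-0.38,0.302,-0.809],[533,-421,44],1],[[-0.38,0.302,-0.809],[533,-421,44],1],[[-0.38,0.302,-0.809],[533,-421,44],1],[[-0.38,0.302,-0.809],[533,-421,44],1],[[-0.38,0.302,-0.809],[533,-421,44],1],[[-0.38,0.302,-0.809],[533,-421,44],1],[[-0.38,0.302,-0.809],[533,-421,44],1],[[-0.38,0.302,-0.809],[533,-421,44],1],[[-0.38,0.302,-0.809],[533,-421,44],1],[[-0.38,0.302,-0.809],[533,-421,44],1],[[-0.38,0.302,-0.809],[533,-421,44],1],[[-0.38,0.302,-0.809],[533,-421,44],1],[[-0.38,0.302,-0.809],[533,-421,44],1],[[-0.38,0.302,-0.809],[533,-421,44],1],[[-0.38,0.302,-0.809],[533,-421,44],1]]'
python3 - <<'E'
from h import *
print(get_obs()['qpos'].round(3)); rel(D+.10*n_,dialR(15)); rel(D-.016*n_,dialR(15))
E
```

```text
clock: 1.7
tool_pos: [0.5731, -0.0272, 0.1878]
ee_rot: [0.819, 0.523, 0.174, 0.158]
force: [-0.5, 0.2, 0.3]
width: 0.0853
[ 0.107  0.209 -0.276  2.16   0.566  0.378 -1.07 ]
turn [ 0.0013 -0.0081  0.0097] shift [-9.5  0.2 -0.4]
turn [ 0.0013 -0.0081  0.0097] shift [-1.040e+01  1.000e-01  1.156e+02]
```

```bash
python3 -m jog '[[[0,0,-0.15],[-10,0,10],1],[[0,0,-0.3],[-10,0,20],1],[[0,0,-0.45],[-10,0,20],1],[[0,0,-0.6],[-10,0,20],1],[[0,0,-0.75],[-10,0,20],1],[[0,0,-0.9],[-10,0,20],1],[[0,0,-1.05],[-10,0,20],1],[[0,0,-1.2],[-10,0,20],1],[[0,0,-1.35],[-10,0,20],1],[[0,0,-1.5],[-10,0,20],1],[[0,0,-1.65],[-10,0,20],1],[[0,0,-1.8],[-10,0,20],1],[[0,0,-1.95],[-10,0,20],1],[[0,0,-2.1],[-10,0,20],1],[[0,0,-2.25],[-10,0,20],1],[[0,0,-2.4],[-10,0,20],1],[[0,0,-2.55],[-10,0,20],1],[[0,0,-2.7],[-10,0,20],1],[[0,0,-2.85],[-10,0,20],1],[[0,0,-3.0],[-10,0,20],1]]'
python3 - <<'E'
from h import *
print(get_obs()['qpos'].round(3)); rel(D-.016*n_,dialR(195))
p,d=capture("side");crop(p,240,100,440,280,4,"pics/s1.png")
E
```

```text
clock: 3.7
tool_pos: [0.5741, -0.0474, 0.168]
ee_rot: [-0.462, 0.855, -0.147, 0.181]
force: [-0.1, -0.1, -0.3]
width: 0.0852
[ 0.637  0.356 -0.882  2.142  1.002  0.507  1.575]
turn [-0.0003 -0.001  -0.1345] shift [-10.8   1.6  96. ]
```

View pics/s1.png

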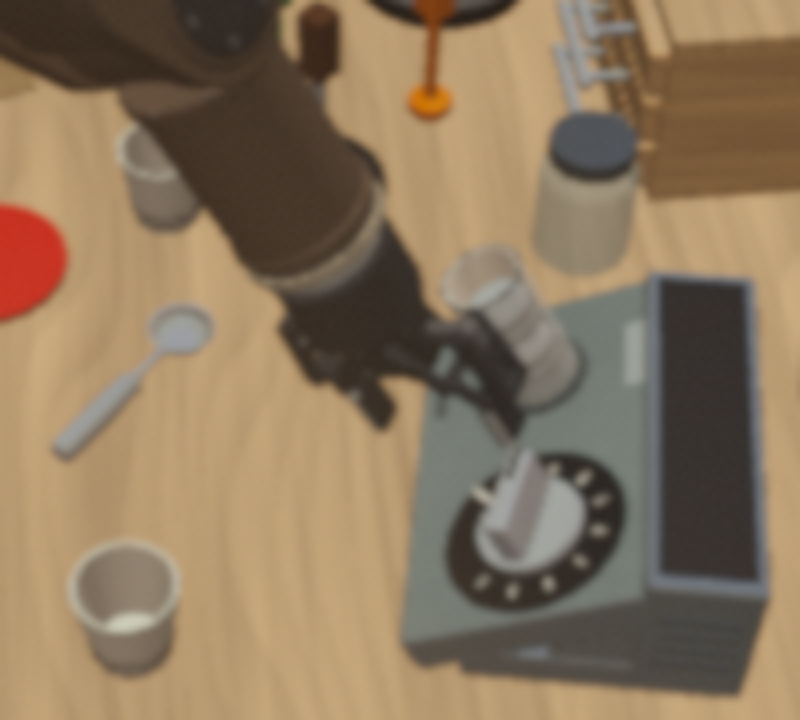

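```bash
python3 -m jog '[[[0,0,-0.13],[-11,2,20],1],[[0,0,-0.13],[-11,2,40],1],[[0,0,-0.13],[-11,2,60],1],[[0,0,-0.13],[-11,2,75],1],[[0,0,-0.13],[-11,2,90],1],[[0,0,-0.13],[-11,2,96],1],[[0,0,-0.13],[-11,2,96],1],[[0,0,-0.13],[-11,2,96],1]]'
python3 - <<'E'
from h import *
print(get_obs()['qpos'].round(3)); rel(D-.016*n_,dialR(195))
p,d=capture("side");crop(p,290,130,440,280,4,"pics/s2.png")
p,d=capture("top");crop(p,280,90,400,190,6,"pics/t2.png")
E
```

```text
clock: 4.55
tool_pos: [0.6214, -0.0448, 0.0843]
ee_rot: [-0.514, 0.825, -0.158, 0.172]
force: [0.4, 0.4, -0.3]
width: 0.0856
[ 0.459  0.543 -0.716  2.123  1.388  0.481  1.339]
turn [-0.0009 -0.0006 -0.0115] shift [0.8 0.1 0.4]
```

View pics/s2.png

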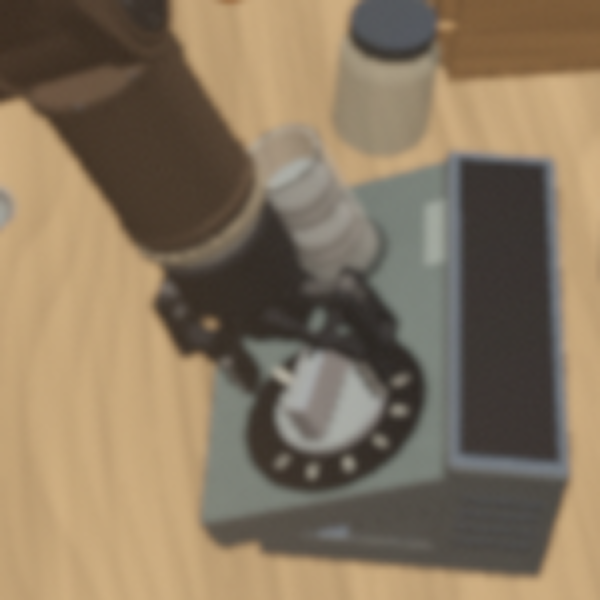

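View pics/t2.png

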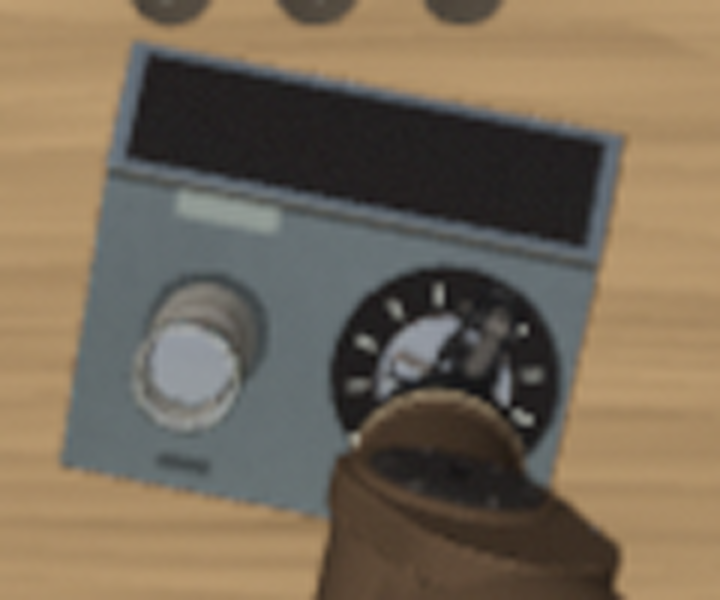

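```bash
python3 -m jog '[[[0,0,0],[0,0,0],0],[[0,0,0],[0,0,0],-0.5],[[0,0,0],[0,0,0],-1],[[0,0,0],[0,0,0],-1],[[0,0,0],[0,0,0],-1],[[0,0,0],[0,0,0],-1],[[0,0,0],[0,0,0],-1],[[0,0,0],[0,0,0],-1]]' 40
python3 - <<'E'
from h import *
o=get_obs();print(o['qpos'].round(3),o['ft_torque'].round(2)); rel(D-.016*n_,dialR(195))
E
```

```text
clock: 5.45
tool_pos: [0.6216, -0.045, 0.0841]
ee_rot: [-0.514, 0.825, -0.158, 0.172]
force: [-3.4, -0.2, 4.8]
width: 0.0158
[ 0.459  0.543 -0.716  2.123  1.39   0.482  1.339] [-0.1   0.54 -0.14]
turn [-0.0013 -0.0008 -0.0107] shift [0.7 0.3 0.2]
```

```bash
python3 -m jog '[[[0,0,0.07],[0,0,-1],-1],[[0,0,0.21],[0,0,-1.5],-1],[[0,0,0.35],[0,0,-1.5],-1],[[0,0,0.49],[0,0,-1.5],-1],[[0,0,0.63],[0,0,-1.5],-1],[[0,0,0.77],[0,0,-1.5],-1],[[0,0,0.91],[0,0,-1.5],-1],[[0,0,1.05],[0,0,-1.5],-1]]'
python3 - <<'E'
from h import *
o=get_obs();print(o['qpos'].round(3),o['ft_torque'].round(2)); rel(D-.016*n_,dialR(195+120))
E
```

```text
clock: 6.25
tool_pos: [0.6217, -0.0454, 0.0844]
ee_rot: [-0.028, 0.972, -0.05, 0.228]
force: [14.0, -1.3, -15.7]
width: 0.0152
[ 0.415  0.524 -0.653  2.125  1.366  0.445  0.296] [-0.01 -0.69  0.25]
turn [-8.0000e-04  5.0000e-04  1.0269e+00] shift [ 0.8 -0.   0.4]
```

```bash
python3 -m jog '[[[0,0,0.07],[0,0,1],-1],[[0,0,0.21],[0,0,1.2],-1],[[0,0,0.35],[0,0,1.2],-1],[[0,0,0.49],[0,0,1.2],-1],[[0,0,0.63],[0,0,1.2],-1],[[0,0,0.77],[0,0,1.2],-1],[[0,0,0.91],[0,0,1.2],-1],[[0,0,1.035],[0,0,1.2],-1],[[0,0,1.035],[0,0,1.2],-1],[[0,0,1.035],[0,0,1.2],-1]]'
python3 - <<'E'
from h import *
o=get_obs();print(o['qpos'].round(3),o['ft_torque'].round(2)); rel(D-.016*n_,dialR(195+120))
E
```

```text
clock: 7.25
tool_pos: [0.6216, -0.0458, 0.0842]
ee_rot: [0.452, 0.861, 0.068, 0.224]
force: [1.8, -2.1, 2.3]
width: 0.015
[ 0.361  0.506 -0.58   2.13   1.347  0.407 -0.724] [-0.94  0.15 -0.64]
turn [-0.0011  0.0024  0.0015] shift [ 0.6 -0.3  0.2]
```

```bash
python3 -m jog '[[[0,0,0],[0,0,0],0],[[0,0,0],[0,0,0],0.3],[[0,0,0],[0,0,0],0.5],[[0,0,0],[0,0,-10],0.5],[[0,0,0],[0,0,-40],0.5],[[0,0,0],[0,0,-80],0.5],[[0,0,0],[0,0,-120],0.5],[[0,0,0],[-60,0,-160],0.5],[[0,0,0],[-80,0,-180],0.5],[[0,0,0],[-80,0,-180],0.5]]'
python3 - <<'E'
from h import *
o=get_obs();print(o['qpos'].round(3))
p,d=capture("side");crop(p,290,130,440,280,4,"pics/s3.png")
p,d=capture("top");cv2.imwrite("pics/t3.png",p[:,:,::-1])
from ov import *
overlay("side",p:=capture("side")[0],M,D,np.radians(135),"pics/ov3.png",(330,155,440,275))
E
```

```text
clock: 8.25
tool_pos: [0.5822, -0.1, 0.2751]
ee_rot: [0.455, 0.858, 0.069, 0.227]
force: [0.2, -0.6, 0.2]
width: 0.0641
[ 0.885  0.226 -0.975  1.973  0.512  0.622  0.205]
```

View pics/ov3.png

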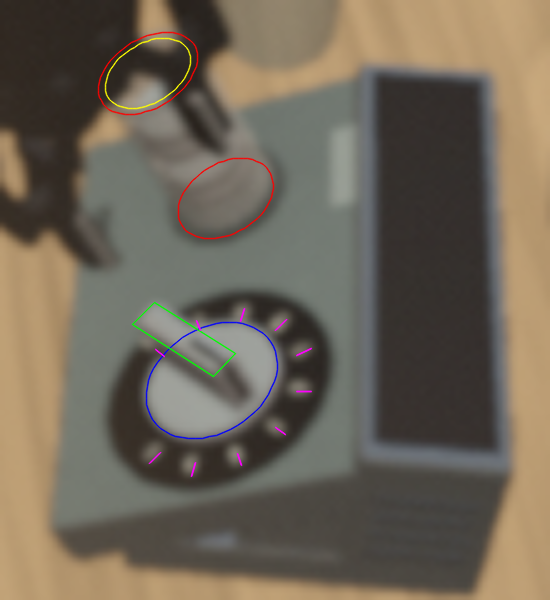

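View pics/t3.png

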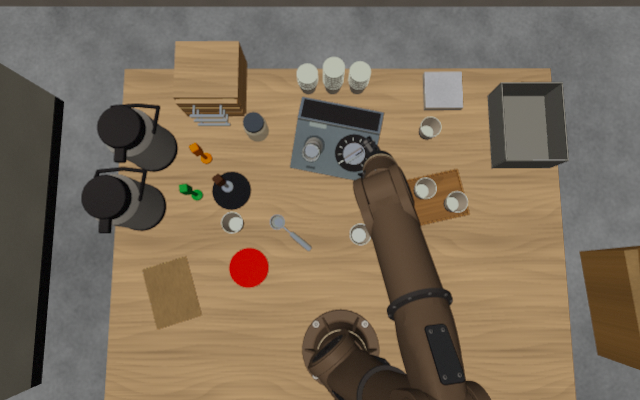

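View pics/s3.png

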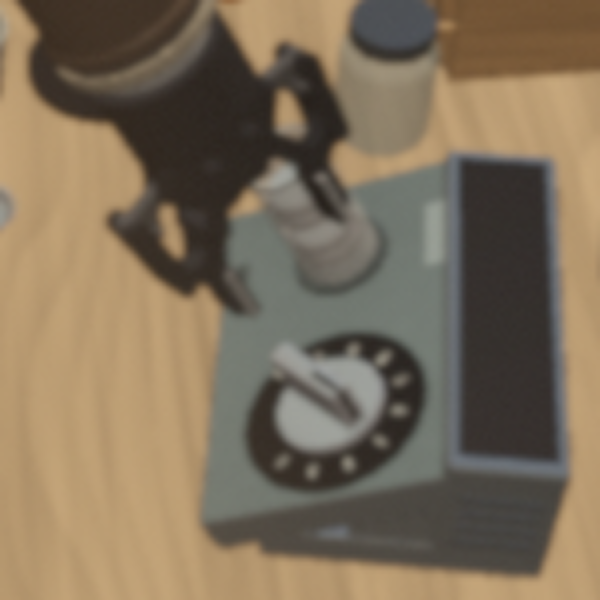

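```bash
cat > ovm.py <<'E'
from h import *
def ovm(n,p,mat,T,yaw,out,box,s=5,ax=(0,0,1)):
    x0,y0,x1,y1=box; im=cv2.resize(p[y0:y1,x0:x1,::-1],None,fx=s,fy=s,interpolation=cv2.INTER_CUBIC)
    def dr(P,c):
        q=(proj(n,P)-[x0,y0]+.5)*s; cv2.polylines(im,[q.round().astype(int)],True,c,1,cv2.LINE_AA)
    a=np.linspace(0,2*np.pi,60)[:,None]
    ci=lambda x,y,z,R:np.c_[x+R*np.cos(a),y+R*np.sin(a),z+0*a]
    dr(ci(*mat,.008,.065),(0,0,255)); dr(ci(*T,.02,.019),(255,0,0))
    c,si=np.cos(yaw),np.sin(yaw)
    for z in(.168,.108):
        dr(np.array([[T[0]+.013*(i*c-j*si),T[1]+.013*(i*si+j*c),z] for i,j in((1,1),(1,-1),(-1,-1),(-1,1))]),(0,255,0))
    cv2.imwrite(out,im)
E
python3 - <<'E'
from ovm import *
for n,m,f in(("top",(231.3,190.2),(227,186.3)),("side",(316.8,147.3),(320,140.6))):
    print(n,onz(n,*m,.008),onz(n,*f,.02))
for n in("top","side"):
    p=np.load(n+"0.npz")['p']; d=np.load(n+"0.npz")['d'];C=cloud(n,d)
    hsv=cv2.cvtColor(p,cv2.COLOR_RGB2HSV)
    m=(C[...,2]>.160)&(C[...,2]<.176)&(abs(C[...,0]-.522)<.04)&(abs(C[...,1]-.37)<.04)&(d>0)
    Q=C[m];print(n,m.sum(),Q.mean(0).round(4) if len(Q) else'', cv2.minAreaRect((Q[:,:2]*1000).astype(np.float32)) if len(Q)>3 else '')
E
```

```text
top [0.51387775 0.36174077 0.008     ] [0.52527118 0.37392949 0.02      ]
side [0.51615335 0.35285398 0.008     ] [0.52807244 0.37015976 0.02      ]
top 75 [0.527  0.3716 0.1666] ((527.0867309570312, 372.7015380859375), (26.19120979309082, 25.311294555664062), 44.76540756225586)
side 62 [0.5289 0.3702 0.1671] ((527.30517578125, 372.8690490722656), (27.019254684448242, 29.836915969848633), 42.739959716796875)
```

```bash
python3 - <<'E'
from ovm import *
mat=(.515,.359);T=(.5272,.3717);y=np.radians(40)
ovm("top",np.load("top0.npz")['p'],mat,T,y,"pics/mt.png",(200,165,260,215),9)
ovm("side",np.load("side0.npz")['p'],mat,T,y,"pics/ms.png",(290,95,350,165),8)
E
```

```text
(no output)
```

View pics/mt.png

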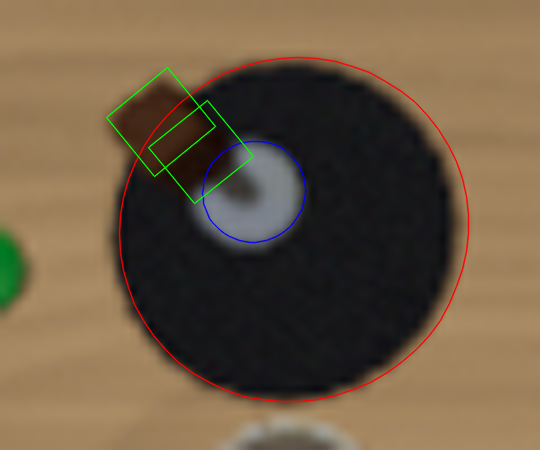

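View pics/ms.png

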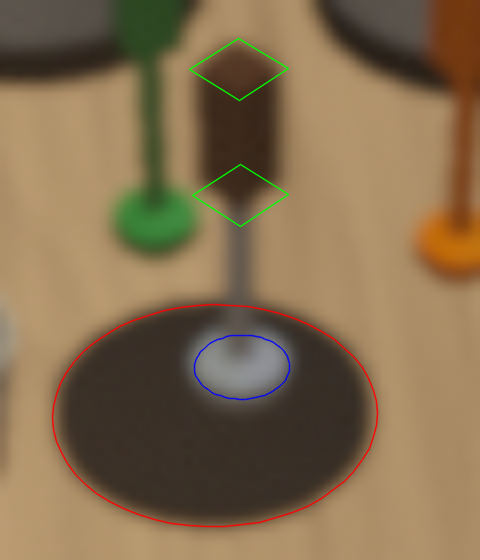

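```bash
python3 - <<'E'
from h import *
for n,b in(("side",(305,92,335,125)),("top",(205,165,235,195))):
    p=np.load(n+"0.npz")['p'];x0,y0,x1,y1=b
    c=p[y0:y1,x0:x1].astype(float);c=np.clip((c-20)*2.2,0,255).astype(np.uint8)
    cv2.imwrite(f"pics/z_{n}.png",cv2.resize(c[:,:,::-1],None,fx=14,fy=14,interpolation=cv2.INTER_LANCZOS4))
a=cv2.imread("pics/z_side.png");b=cv2.imread("pics/z_top.png");b=cv2.copyMakeBorder(b,0,a.shape[0]-b.shape[0],0,0,0);a=cv2.copyMakeBorder(a,0,b.shape[0]-a.shape[0],0,0,0)if b.shape[0]>a.shape[0] else a
cv2.imwrite("pics/z.png",cv2.resize(np.hstack([a,b]),(800,440)))
E
```

```text
(no output)
```

View pics/z.png

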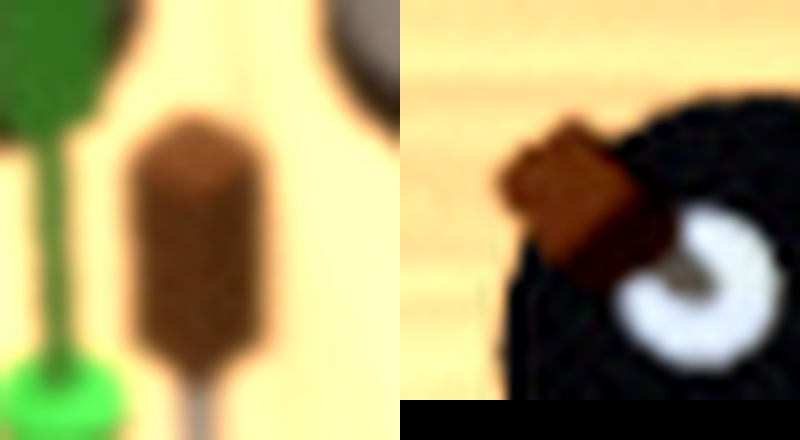

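```bash
cat >> h.py <<'E'
T=np.array([.5272,.372]);ty=np.radians(41)
def downR(a):
    y=np.array([np.cos(a),np.sin(a),0]);z=np.array([0,0,-1.]);return np.c_[np.cross(y,z),y,z]
E
python3 - <<'E'
from h import *
rel(np.r_[T,.25],downR(ty));rel(np.r_[T,.25],downR(ty+np.pi))
E
```

```text
turn [ 0.3135  0.3528 -0.1139] shift [410.7 224.5 -45.2]
turn [ 0.5299 -0.4709  2.9446] shift [410.7 224.5 -45.2]
```

```bash
python3 -m jog '[[[0,0,0],[40,20,-20],0.3],[[0.31,0.353,-0.114],[410,224,-45],0.3],[[0.31,0.353,-0.114],[410,224,-45],0.3],[[0.31,0.353,-0.114],[410,224,-45],0.3],[[0.31,0.353,-0.114],[410,224,-45],0.3],[[0.31,0.353,-0.114],[410,224,-45],0.3],[[0.31,0.353,-0.114],[410,224,-45],0.3],[[0.31,0.353,-0.114],[410,224,-45],0.3],[[0.31,0.353,-0.114],[410,224,-45],0.3],[[0.31,0.353,-0.114],[410,224,-45],0.3],[[0.31,0.353,-0.114],[410,224,-45],0.3],[[0.31,0.353,-0.114],[410,224,-45],0.3],[[0.31,0.353,-0.114],[410,224,-45],0.3],[[0.31,0.353,-0.114],[410,224,-45],0.3]]'
python3 - <<'E'
from h import *
o=get_obs();print(o['qpos'].round(3));rel(np.r_[T,.119],downR(ty))
p,d=capture("side");crop(p,240,40,440,180,4,"pics/s4.png")
E
```

```text
clock: 9.8
tool_pos: [0.5276, 0.3701, 0.25]
ee_rot: [0.414, 0.91, 0.001, 0.001]
force: [0.2, 0.1, 0.5]
width: 0.0554
[-0.13   0.625 -0.949  1.443  0.514  1.332 -0.392]
turn [0.003  0.0014 0.0004] shift [  1.9   0.5 131. ]
```

View pics/s4.png

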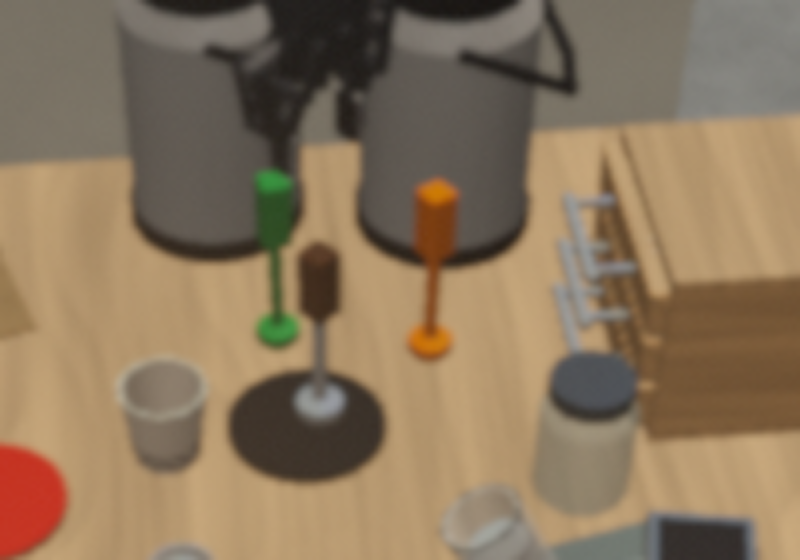

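```bash
python3 -m jog '[[[0.003,0,0],[2,0.5,30],0.3],[[0.003,0,0],[2,0.5,60],0.3],[[0.003,0,0],[2,0.5,90],0.3],[[0.003,0,0],[2,0.5,115],0.3],[[0.003,0,0],[2,0.5,131],0.3],[[0.003,0,0],[2,0.5,131],0.3],[[0.003,0,0],[2,0.5,131],0.3]]'
python3 - <<'E'
from h import *
o=get_obs();rel(np.r_[T,.119],downR(ty))
p,d=capture("side");crop(p,270,60,370,170,5,"pics/s5.png")
E
```

```text
clock: 10.55
tool_pos: [0.5271, 0.3736, 0.1203]
ee_rot: [0.414, 0.91, 0.001, 0.0]
force: [-0.6, 0.3, -0.2]
width: 0.0557
turn [0.0016 0.     0.0013] shift [-1.2 -0.9  1.3]
```

View pics/s5.png

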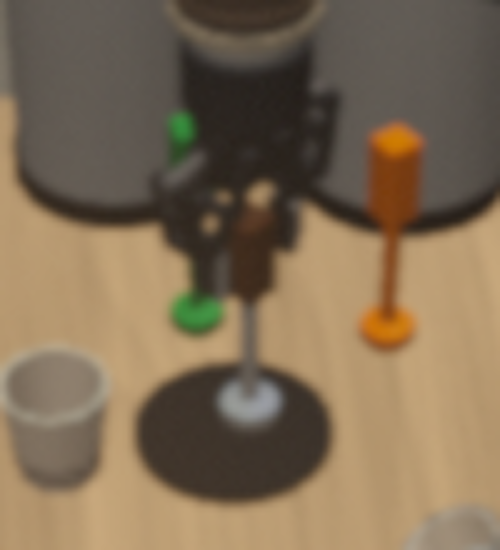

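```bash
python3 -m jog '[[[0,0,0],[0,0,0],0],[[0,0,0],[0,0,0],-0.3],[[0,0,0],[0,0,0],-0.6],[[0,0,0],[0,0,0],-1],[[0,0,0],[0,0,0],-1],[[0,0,0],[0,0,0],-1],[[0,0,0],[0,0,0],-1]]' 80
python3 - <<'E'
from h import *
o=get_obs();print(o);p,d=capture("side");crop(p,270,60,370,170,5,"pics/s6.png")
E
```

```text
clock: 11.3
tool_pos: [0.5271, 0.3741, 0.1207]
ee_rot: [0.414, 0.91, 0.001, 0.001]
force: [0.2, -0.2, 6.9]
width: 0.0252
{'clock': 11.3, 'qpos': array([-0.1624056 ,  0.73896376, -0.88389557,  1.59140627,  0.62119195,
        1.11043213, -0.48477846]), 'joint_vel': array([-1.16050707e-03,  1.00211956e-03,  2.34366542e-04, -2.08147569e-05,
        6.79091204e-04,  1.14424335e-03, -6.74176069e-05]), 'joint_torque': array([-1.89663051e-01, -6.97784686e+01, -1.63746178e+01, -2.36326611e+01,
       -2.54032278e-02, -1.99791198e-01,  9.78776225e-04]), 'tool_pos': array([0.52714517, 0.37410916, 0.12065138]), 'ee_rot': array([4.13859156e-01, 9.10339919e-01, 1.16908289e-03, 6.81166247e-04]), 'force': array([ 0.20937416, -0.22117406,  6.86155352]), 'ft_torque': array([-0.14465505,  0.02502969, -0.02118143]), 'width': 0.025245391928176153}
```

View pics/s6.png

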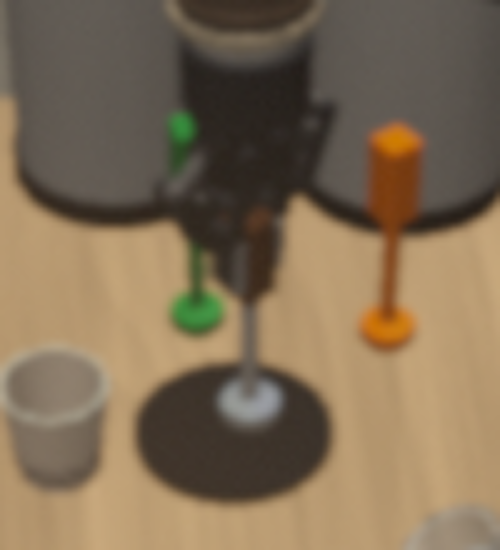

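```bash
cat >> h.py <<'E'
def tubeR(deg=25):
    s=np.radians(deg);y=np.cos(s)*up_-np.sin(s)*r_;z=-n_;return np.c_[np.cross(y,z),y,z]
E
python3 - <<'E'
from h import *
rel(M+(.05+.1127)*n_,tubeR());print(M+(.05+.1127)*n_)
E
```

```text
turn [-0.3703 -0.295   0.4552] shift [-206.5 -172.1 -190. ]
[0.53277261 0.10506069 0.31026676]
```

```bash
python3 -m jog '[[[0,0,0],[0,0,-10],-1],[[0,0,0],[0,0,-50],-1],[[0,0,0],[0,0,-90],-1],[[0,0,0],[0,0,-130],-1],[[-0.37,-0.295,0.455],[-206,-172,-190],-1],[[-0.37,-0.295,0.455],[-206,-172,-190],-1],[[-0.37,-0.295,0.455],[-206,-172,-190],-1],[[-0.37,-0.295,0.455],[-206,-172,-190],-1],[[-0.37,-0.295,0.455],[-206,-172,-190],-1],[[-0.37,-0.295,0.455],[-206,-172,-190],-1],[[-0.37,-0.295,0.455],[-206,-172,-190],-1],[[-0.37,-0.295,0.455],[-206,-172,-190],-1],[[-0.37,-0.295,0.455],[-206,-172,-190],-1],[[-0.37,-0.295,0.455],[-206,-172,-190],-1],[[-0.37,-0.295,0.455],[-206,-172,-190],-1],[[-0.37,-0.295,0.455],[-206,-172,-190],-1]]'
python3 - <<'E'
from h import *
o=get_obs();print(o['qpos'].round(3),o['width'],o['force']);rel(M+(.05+.1127)*n_,tubeR())
Rt=Ro.from_quat(o['ee_rot']).as_matrix();p0=o['tool_pos']
ft=p0+Rt[:,2]*.1127
for n in("side","top"):
    p,d=capture(n);b=(330,70,440,220) if n=="side" else (270,100,380,200);x0,y0,x1,y1=b;s=4 if n=="side" else 5
    im=cv2.resize(p[y0:y1,x0:x1,::-1],None,fx=s,fy=s,interpolation=cv2.INTER_CUBIC)
    a=np.linspace(0,2*np.pi,60)[:,None];ci=lambda C,R:C+R*(np.cos(a)*Rt[:,0]+np.sin(a)*Rt[:,1])
    for C,R,c in((ft,.019,(255,0,0)),(ft-.012*Rt[:,2],.019,(255,255,0)),(M,.028,(0,0,255))):
        cv2.polylines(im,[((proj(n,ci(C,R))-[x0,y0]+.5)*s).round().astype(int)],True,c,1,cv2.LINE_AA)
    cv2.imwrite(f"pics/in_{n}.png",im)
E
```

```text
clock: 12.95
tool_pos: [0.5323, 0.1059, 0.309]
ee_rot: [0.595, 0.77, 0.106, 0.207]
force: [-0.1, -0.2, -3.1]
width: 0.0252
[ 0.324  0.09  -0.847  1.975  0.514  0.799 -0.559] 0.02518508248603319 [-0.1095129  -0.19880528 -3.06519937]
turn [-0.0024 -0.0004  0.0021] shift [-1.1  0.7 -0.8]
```

View pics/in_side.png

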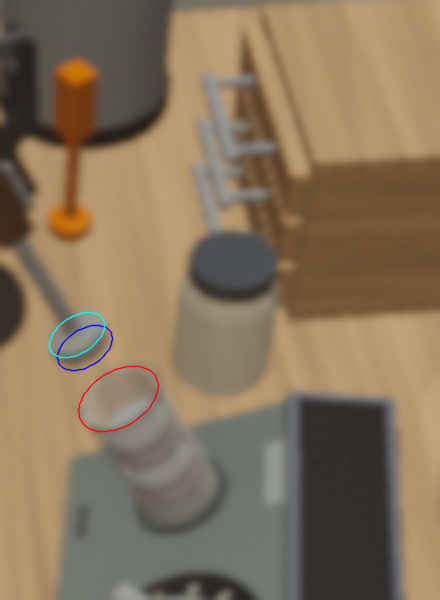

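View pics/in_top.png

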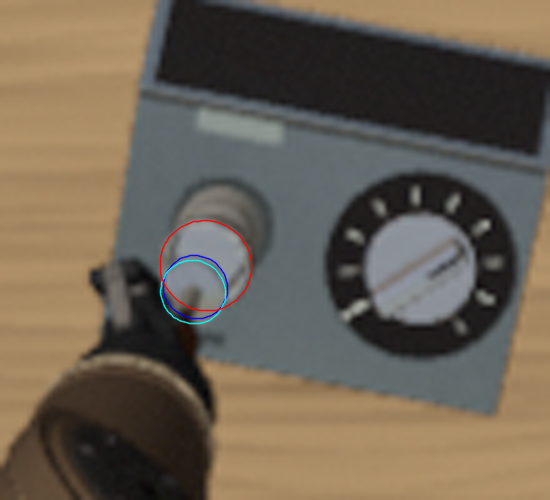

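```bash
python3 -m jog '[[[0,0,0],[0,0.7,15],-1],[[0,0,0],[0,0.7,30],-1],[[0,0,0],[0,0.7,42],-1],[[0,0,0],[0,0.7,52],-1],[[0,0,0],[0,0.7,58],-1],[[0,0,0],[0,0.7,64],-1],[[0,0,0],[0,0.7,64],-1]]'
cat >> h.py <<'E'
def st():
    o=get_obs();Rt=Ro.from_quat(o['ee_rot']).as_matrix();p=o['tool_pos']+Rt[:,2]*.1127-M
    print("clk",o['clock'],"axF",round(float(o['force']@n_),1),"F_tool",(Rt.T@o['force']).round(1),"foot r,up,n mm",(np.array([p@r_,p@up_,p@n_])*1000).round(1),"w",round(o['width']*1000,1),"tq",(Rt.T@o['ft_torque']).round(2))
E
python3 - <<'E'
from h import *
st()
p,d=capture("side");crop(p,330,70,440,220,4,"pics/s7.png")
E
```

```text
clock: 13.75
tool_pos: [0.5615, 0.0998, 0.252]
ee_rot: [0.595, 0.769, 0.106, 0.207]
force: [-0.7, 1.0, -2.6]
width: 0.0252
clk 13.75 axF -1.9 F_tool [ 1.6 -1.4  1.9] foot r,up,n mm [  0.2  -0.7 -15.2] w 25.2 tq [0.78 0.28 0.06]
```

View pics/s7.png

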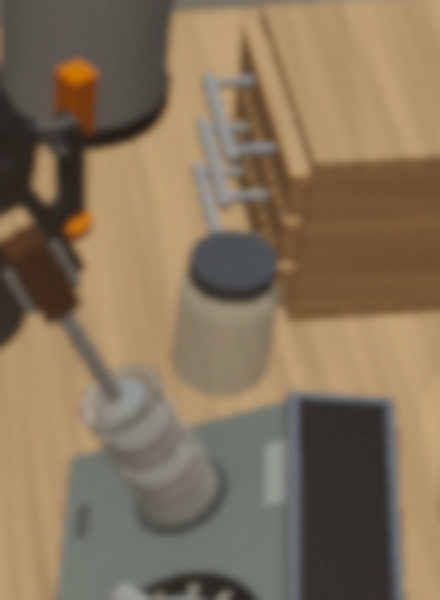

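```bash
python3 -m jog '[[[0,0,0],[0,0,4],-1],[[0,0,0],[0,0,8],-1],[[0,0,0],[0,0,12],-1],[[0,0,0],[0,0,16],-1],[[0,0,0],[0,0,20],-1],[[0,0,0],[0,0,20],-1]]'; python3 -c 'from h import *;st()'
```

```text
clock: 14.4
tool_pos: [0.5705, 0.0981, 0.2342]
ee_rot: [0.595, 0.769, 0.106, 0.207]
force: [-0.8, -0.7, -2.5]
width: 0.0253
clk 14.4 axF -2.0 F_tool [-0.1 -1.9  2. ] foot r,up,n mm [  0.1  -0.6 -35.2] w 25.3 tq [0.72 0.28 0.02]
```

```bash
python3 -m jog '[[[0,0,0],[0,0,2.5],-1],[[0,0,0],[0,0,5],-1]]'; python3 - <<'E'
from h import *
st()
p,d=capture("side");crop(p,330,130,400,220,8,"pics/s8.png")
E
```

```text
clock: 14.6
tool_pos: [0.5726, 0.0979, 0.2302]
ee_rot: [0.595, 0.769, 0.106, 0.207]
force: [-1.5, 0.5, 0.1]
width: 0.0252
clk 14.6 axF 0.8 F_tool [ 0.8 -1.1 -0.8] foot r,up,n mm [ -0.   -0.5 -39.7] w 25.2 tq [0.94 0.23 0.08]
```

View pics/s8.png

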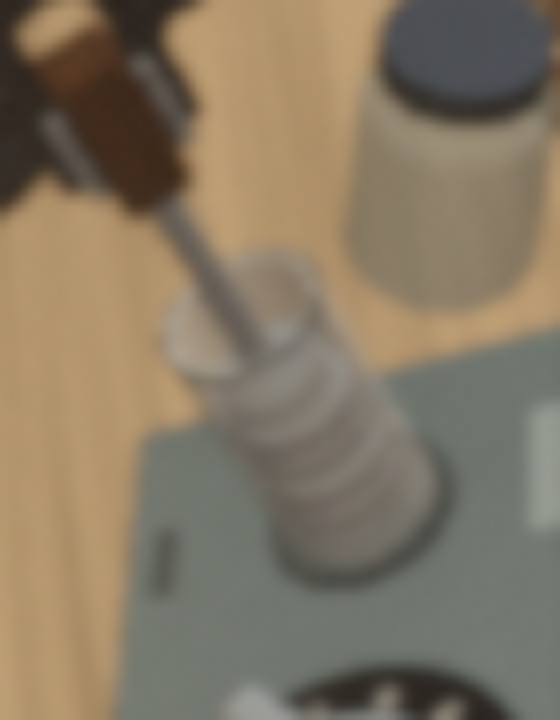

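```bash
python3 -m jog '[[[0,0,0],[0,0,2.5],-1],[[0,0,0],[0,0,5],-1]]'; python3 -c 'from h import *;st()'; python3 -m jog '[[[0,0,0],[0,0,2],-1],[[0,0,0],[0,0,3],-1]]'; python3 -c 'from h import *;st()'
```

```text
clock: 14.85
tool_pos: [0.5748, 0.0975, 0.2258]
ee_rot: [0.595, 0.769, 0.106, 0.207]
force: [-4.2, 0.1, 2.4]
width: 0.0249
clk 14.85 axF 4.1 F_tool [ 0.5 -2.7 -4.1] foot r,up,n mm [ -0.   -0.4 -44.6] w 24.9 tq [1.1  0.22 0.03]
clock: 15.05
tool_pos: [0.5762, 0.0972, 0.223]
ee_rot: [0.595, 0.769, 0.106, 0.207]
force: [-3.4, -0.6, 2.5]
width: 0.025
clk 15.05 axF 3.7 F_tool [-0.4 -2.1 -3.7] foot r,up,n mm [ -0.   -0.5 -47.8] w 25.0 tq [ 1.05  0.24 -0.01]
```

```bash
python3 -m jog '[[[0,0,0],[0,0,1],-1],[[0,0,0],[0,0,1],-1]]'; python3 -c 'from h import *;st()'
```

```text
clock: 15.25
tool_pos: [0.5767, 0.0971, 0.2221]
ee_rot: [0.595, 0.769, 0.106, 0.207]
force: [-0.8, 1.0, -1.1]
width: 0.0255
clk 15.25 axF -0.5 F_tool [ 1.3 -0.8  0.5] foot r,up,n mm [  0.   -0.5 -48.8] w 25.5 tq [0.91 0.36 0.03]
```

```bash
python3 -m jog '[[[0,0,0],[0,0,1],-1],[[0,0,0],[0,0,1.5],-1]]'; python3 -c 'from h import *;st()'; python3 -m jog '[[[0,0,0],[0,0,0.8],-1]]'; python3 -c 'from h import *;st()'
```

```text
clock: 15.45
tool_pos: [0.5773, 0.097, 0.2209]
ee_rot: [0.595, 0.769, 0.106, 0.207]
force: [-3.1, -1.6, 1.9]
width: 0.0252
clk 15.45 axF 2.9 F_tool [-1.2 -2.3 -2.9] foot r,up,n mm [  0.   -0.4 -50.1] w 25.2 tq [1.04 0.35 0.  ]
clock: 15.55
tool_pos: [0.5776, 0.0969, 0.2202]
ee_rot: [0.595, 0.769, 0.106, 0.207]
force: [-3.6, -0.2, 2.7]
width: 0.0251
clk 15.55 axF 4.0 F_tool [-0.  -2.1 -4. ] foot r,up,n mm [  0.   -0.5 -50.9] w 25.1 tq [1.18 0.34 0.01]
```

```bash
for i in 1; do python3 -m jog '[[[0,0,0],[0,0,0.7],-1]]' >/dev/null; python3 -c 'from h import *;st()'; python3 -m jog '[[[0,0,0],[0,0,0.7],-1]]'>/dev/null; python3 -c 'from h import *;st()'; done
```

```text
clk 15.65 axF 20.0 F_tool [  0.2  -4.5 -20. ] foot r,up,n mm [ -0.2  -0.3 -51.2] w 25.2 tq [ 2.08 -0.03 -0.01]
clk 15.75 axF 28.9 F_tool [ -0.5  -6.7 -28.9] foot r,up,n mm [ -0.2  -0.2 -51.3] w 25.0 tq [ 2.77 -0.29  0.  ]
```

```bash
python3 -m jog '[[[0,0,0],[0,0,-1.2],-1],[[0,0,0],[0,0,-1.2],-1]]' >/dev/null; python3 -c 'from h import *;st()'; python3 -m jog '[[[0,0,0],[0,0,0],-1],[[0,0,0],[0,0,0],-1],[[0,0,0],[0,0,0],-1]]'>/dev/null; python3 -c 'from h import *;st()'
```

```text
clk 15.95 axF 6.0 F_tool [ 1.8 -2.7 -6. ] foot r,up,n mm [  0.   -0.4 -51. ] w 25.2 tq [ 1.24  0.27 -0.05]
clk 16.25 axF 6.9 F_tool [-0.3 -2.9 -6.9] foot r,up,n mm [ -0.   -0.4 -51.1] w 25.0 tq [ 1.21  0.2  -0.04]
```

Net about 9 N. I'll push 0.3 mm deeper to sit near 12 N and hold.

```bash
python3 -m jog '[[[0,0,0],[0,0,0.3],-1],[[0,0,0],[0,0,0.3],-1],[[0,0,0],[0,0,0.3],-1],[[0,0,0],[0,0,0.3],-1],[[0,0,0],[0,0,0.3],-1]]' >/dev/null; python3 -c 'from h import *;st()'; python3 -m jog '[[[0,0,0],[0,0,0],-1],[[0,0,0],[0,0,0],-1],[[0,0,0],[0,0,0],-1]]'>/dev/null; python3 -c 'from h import *;st()'
```

```text
clk 16.75 axF 10.4 F_tool [  0.   -3.7 -10.4] foot r,up,n mm [ -0.1  -0.3 -51.1] w 25.1 tq [ 1.48  0.14 -0.02]
clk 17.05 axF 9.6 F_tool [ 0.9 -3.2 -9.6] foot r,up,n mm [ -0.   -0.3 -51.1] w 25.3 tq [1.48 0.11 0.04]
```

```bash
python3 -m jog '[[[0,0,0],[0,0,-15],-1],[[0,0,0],[0,0,-30],-1],[[0,0,0],[0,0,-50],-1],[[0,0,0],[0,0,-75],-1],[[0,0,0],[0,0,-100],-1],[[0,0,0],[0,0,-115],-1],[[0,0,0],[0,0,-115],-1]]'; python3 - <<'E'
from h import *
st()
for n in("side","top"):
    p,d=capture(n);b=(310,70,440,220) if n=="side" else (270,100,380,200);crop(p,*b,4 if n=="side" else 5,f"pics/out_{n}.png")
rel(np.array([.517,.362,.25]),downR(ty))
E
```

```text
clock: 17.75
tool_pos: [0.5271, 0.107, 0.3242]
ee_rot: [0.595, 0.769, 0.107, 0.208]
force: [-0.1, -0.2, -2.6]
width: 0.0252
clk 17.75 axF -2.3 F_tool [ 0.4 -1.2  2.3] foot r,up,n mm [-0.8  1.3 65.1] w 25.2 tq [ 0.7   0.27 -0.02]
turn [ 0.3707  0.2951 -0.454 ] shift [261.7  30.8  37.9]
```

View pics/out_side.png

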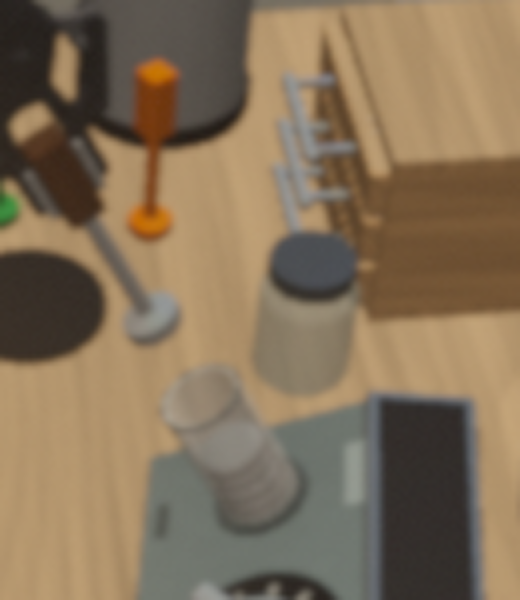

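View pics/out_top.png

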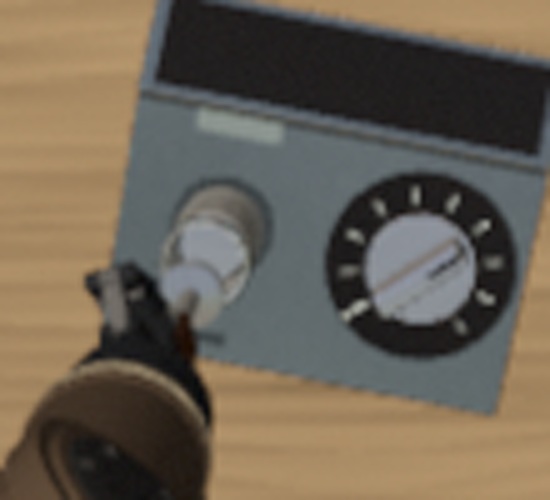

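```bash
python3 -m jog '[[[0,0,0],[40,5,0],-1],[[0.371,0.295,-0.454],[262,31,38],-1],[[0.371,0.295,-0.454],[262,31,38],-1],[[0.371,0.295,-0.454],[262,31,38],-1],[[0.371,0.295,-0.454],[262,31,38],-1],[[0.371,0.295,-0.454],[262,31,38],-1],[[0.371,0.295,-0.454],[262,31,38],-1],[[0.371,0.295,-0.454],[262,31,38],-1],[[0.371,0.295,-0.454],[262,31,38],-1],[[0.371,0.295,-0.454],[262,31,38],-1]]'; python3 - <<'E'
from h import *
st();rel(np.array([.517,.362,.1225]),downR(ty))
E
```

```text
clock: 18.85
tool_pos: [0.5171, 0.3618, 0.2508]
ee_rot: [0.415, 0.91, -0.0, 0.001]
force: [0.0, -0.0, -2.6]
width: 0.025
clk 18.85 axF -2.3 F_tool [-0.  -0.   2.6] foot r,up,n mm [-249.5 -133.4   37.5] w 25.0 tq [-0.01  0.01  0.  ]
turn [ 0.0005  0.0015 -0.0007] shift [  0.4  -0.  128.3]
```

```bash
python3 -m jog '[[[0,0.001,0],[0,0,35],-1],[[0,0.001,0],[0,0,70],-1],[[0,0.001,0],[0,0,100],-1],[[0,0.001,0],[0,0,115],-1],[[0,0.001,0],[0,0,123],-1],[[0,0.001,0],[0,0,127],-1],[[0,0.001,0],[0,0,127],-1]]'; python3 - <<'E'
from h import *
st();p,d=capture("side");crop(p,270,60,370,170,5,"pics/s9.png")
E
```

```text
clock: 19.55
tool_pos: [0.5171, 0.3633, 0.1244]
ee_rot: [0.414, 0.91, 0.001, -0.0]
force: [0.2, -0.4, -3.2]
width: 0.0253
clk 19.55 axF -2.9 F_tool [-0.4 -0.1  3.2] foot r,up,n mm [-251.2 -191.2  -74.9] w 25.3 tq [-0.04  0.01 -0.02]
```

View pics/s9.png

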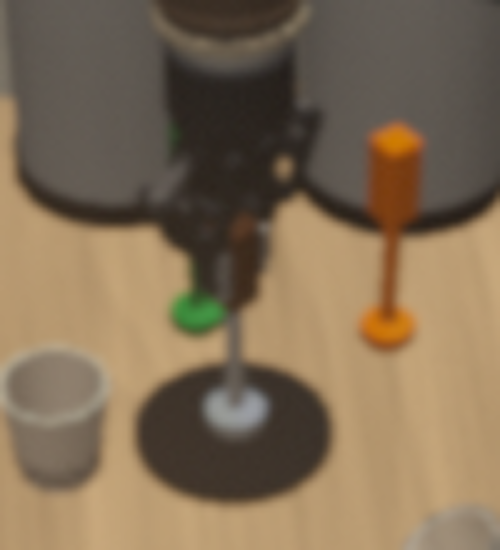

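```bash
for k in 1; do python3 -m jog '[[[0,0,0],[0,0,1.5],-1],[[0,0,0],[0,0,1.5],-1]]' >/dev/null; python3 -c 'from h import *;st();print(get_obs()["tool_pos"])'; python3 -m jog '[[[0,0,0],[0,0,1],-1],[[0,0,0],[0,0,1],-1]]'>/dev/null; python3 -c 'from h import *;st();print(get_obs()["tool_pos"])'; python3 -m jog '[[[0,0,0],[0,0,0.7],-1],[[0,0,0],[0,0,0.7],-1]]'>/dev/null; python3 -c 'from h import *;st();print(get_obs()["tool_pos"])';done
```

```text
clk 19.8 axF -2.6 F_tool [ 0.2 -0.   3.1] foot r,up,n mm [-251.2 -192.1  -76.4] w 25.2 tq [0.   0.06 0.03]
[0.51695466 0.36330691 0.12274032]
clk 20.0 axF -2.4 F_tool [ 0.1 -0.1  2.8] foot r,up,n mm [-250.8 -193.1  -77.7] w 25.2 tq [ 0.01 -0.02 -0.02]
[0.51671858 0.36300988 0.12112387]
clk 20.2 axF 1.3 F_tool [-0.   0.4 -1.6] foot r,up,n mm [-250.9 -193.2  -78.1] w 25.3 tq [ 0.21 -0.07  0.09]
[0.51676128 0.36313053 0.12068493]
```

```bash
python3 -m jog '[[[0,0,0],[0,0,0],-0.5],[[0,0,0],[0,0,0],-0.2],[[0,0,0],[0,0,0],0],[[0,0,0],[0,0,0],0.3],[[0,0,0],[0,0,0],0.3],[[0,0,0],[0,0,-10],0.3],[[0,0,0],[0,0,-25],0.3],[[0,0,0],[0,0,-50],0.3],[[0,0,0],[0,0,-80],0.3],[[0,0,0],[0,0,-120],0.3],[[0,0,0],[0,0,-160],0.3],[[0,0,0],[0,0,-160],0.3]]'; python3 - <<'E'
from h import *
p,d=capture("side");cv2.imwrite("pics/s10.png",p[:,:,::-1]);np.savez("side1.npz",p=p,d=d)
p,d=capture("top");cv2.imwrite("pics/t10.png",p[:,:,::-1]);np.savez("top1.npz",p=p,d=d)
E
```

```text
clock: 21.4
tool_pos: [0.5175, 0.3657, 0.2879]
ee_rot: [0.414, 0.91, 0.005, 0.001]
force: [0.2, 1.0, -0.8]
width: 0.0554
```

View pics/s10.png

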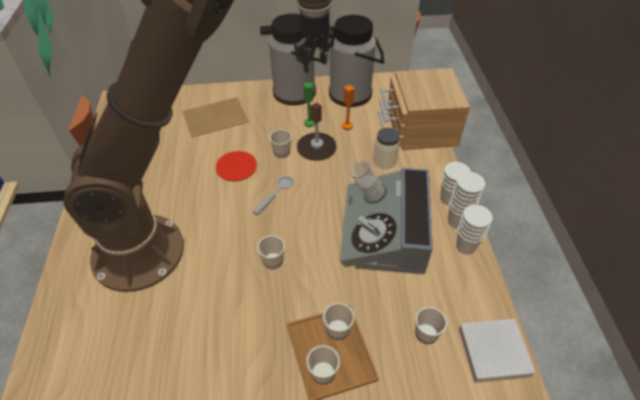

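View pics/t10.png

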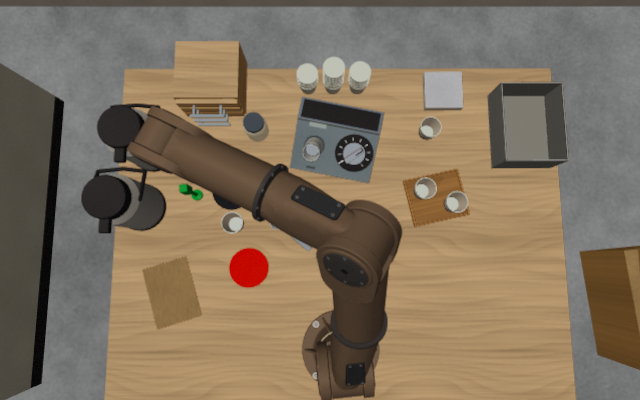

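```bash
python3 - <<'E'
from h import *
for f in("top0","top1","side0","side1"):
    a=np.load(f+".npz");n=f[:-1];C=cloud(n,a['d'])
    q=np.round(proj(n,M-.05*n_)[0]).astype(int); 
    W=C[q[1]-3:q[1]+4,q[0]-3:q[0]+4].reshape(-1,3)-M; print(f,q,"n-depth",np.round(np.percentile(W@n_,[0,25,50,75,100])*1000,1),"r",np.median(W@r_).round(3),"up",np.median(W@up_).round(3))
a=np.load("side1.npz");crop(a['p'],340,155,400,205,9,"pics/cap.png")
C=cloud("side",a['d']);d=a['d']
m=(C[...,2]>.160)&(C[...,2]<.176)&(abs(C[...,0]-.517)<.03)&(abs(C[...,1]-.362)<.03)&(d>0);print("handle top",m.sum(),C[m].mean(0))
from ovm import ovm
ovm("side",a['p'],(.515,.359),(.517,.362),np.radians(41),"pics/ms1.png",(290,95,350,165),6)
b=np.load("top1.npz")['p'];crop(b,330,130,380,180,8,"pics/dial1.png")
E
python3 -c "
import cv2,numpy as np
l=[cv2.imread('pics/'+f) for f in('ms1.png','dial1.png')]
print([x.shape for x in l])
l=[cv2.resize(x,(390,420)) for x in l];cv2.imwrite('pics/fin.png',np.hstack(l))"
```

```text
top0 [312 149] n-depth [-34.5 -30.1 -29.  -26.9 -23. ] r 0.001 up 0.006
top1 [312 149] n-depth [-60.1 -54.7 -52.  -50.1 -45.3] r -0.001 up 0.0
side0 [367 181] n-depth [-40.3 -31.8 -26.7 -21.3 -13.5] r 0.024 up 0.013
side1 [367 181] n-depth [-43.9 -32.5 -25.2 -23.2 -10.1] r 0.024 up 0.012
handle top 65 [0.51761374 0.35946226 0.16696986]
[(420, 360, 3), (400, 400, 3)]
```

View pics/fin.png

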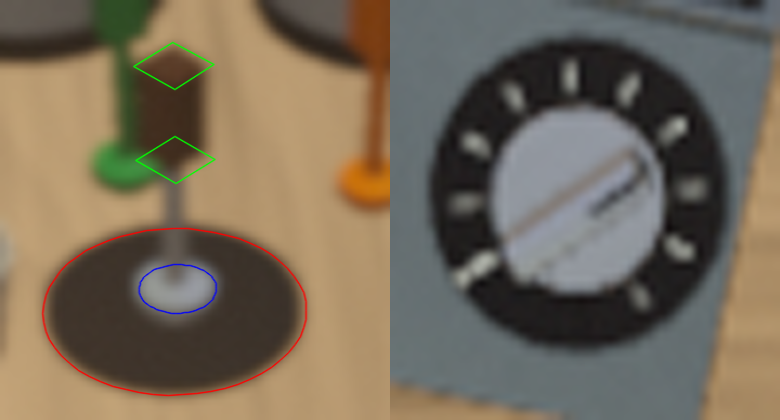

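View pics/cap.png

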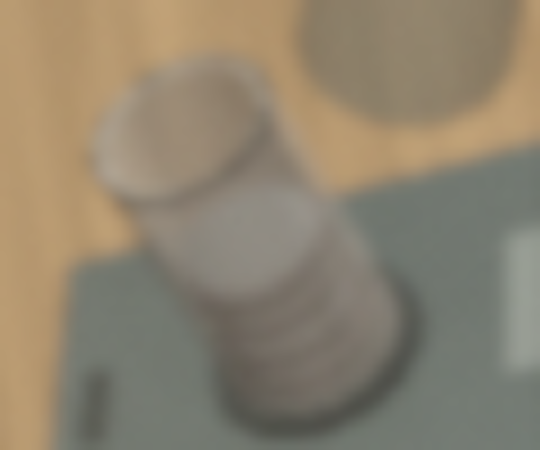

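```bash
python3 -c 'from station import *;print(hand_in(),get_obs()["clock"])'
```

```text
the job is handed in; nothing more can be done
the job is handed in; nothing more can be done
```

The job is done and handed in; the last clock reading before that was 21.4 s.

- **Dial:** I turned it from the second to the sixth click and let go of it. The final top view shows the black-lined end pointing at the sixth tick.
- **Capsules:** I pushed both down until they bottomed out and held about 12 N for 0.8 s. When they first hit the bottom, the push briefly reached about 31 N, more than intended, and I backed off at once. Depth data put the upper capsule's top about 52 mm below the rim, against 50 mm expected, and the tamper foot read 51 mm. Both are within the calibration error. The side camera could not confirm this, because its depth there reads the tube wall.
- **Tamper:** It stands upright near the centre of the black mat, about 13 mm from where it started. The gripper was released and raised about 16 cm before handing in.
- **Bystanders:** The cups, jar, spoon and look-alikes appear unmoved in the final pictures. I compared these by eye only, not by measurement.

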